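# Return the spice tin through the self-closing flap

## Robot

A 6-joint arm with a two-finger parallel gripper is mounted at the origin on the work surface. World frame = base frame: x ahead of the robot, y to its left, z up, the work surface at z = 0. Lengths are in mm, angles in rad, forces in N, time in s.
With the tool pointing down it reaches from about 275 to 975 mm from the base axis. Payload 8.4 kg.
Tool frame: the origin (TCP) lies at the very end of the fingers, on their centre line; the grasp point (between the pads) lies 19 mm behind it; y points along the fingers, z is the direction in which the jaws open and shut, and the axes are right-handed (so a half turn about y gives the same grasp; the last joint's range is limited). The gripper opens to 92 mm and grips with 3 to 60 N. Pads are 20 mm wide; open, the fingers measure 128 mm over their backs; the gripper's body (75 mm by 189 mm) begins 69 mm behind the grasp point.
Start: joints at [-1.192, 0.353, 1.633, -0, 1.155, -0.002], TCP at [232.288, -580.233, 214.583] pointing down, gripper open.
Joint ranges: [-2.63, 2.63], [-0.92, 2.1], [0.06, 2.66], [-1.3, 4.44], [0, 2.69], [-3.02, 3.02]. Speed limits (rad/s): [2.22, 2.22, 2.79, 3.14, 3.14, 3.14].

## Interface

Orientations are given as a unit quaternion [w, x, y, z].
In Python, from station import manip gives the robot as it stands.
- The arm moves only by the tool carry_out, never from a script. Its argument "increments" is a list of rows, each an object with "gripper": the closure, from 0 (fully open) to 1 (shut); "dp": the shift along the tool's x, y, z in m, a list of three; "turn": the turn, a rotation vector about the tool's x, y, z in rad, a list of three. In form: [{"gripper": gripper, "dp": [x, y, z], "turn": [ax, ay, az]}, ...]. A call has exactly 5 rows; each row shifts and turns the pose as measured when the row begins, along the tool's axes as they then stand; what a row does not reach is not made up. A row lasts 1/12 s, in which the tool goes at most 41.7 mm and 7.16 degrees, less where a joint would pass 70% of its speed; a pose out of reach is approached as far as the arm can. A call with a gripper value outside its range is refused whole. The fingers move at their own pace and stop on an object; "newtons" is the grip in N (left out, the last holds). Time passes only in rows, so rows that do not move let the fingers close, or fill a call up. It gives the time, the measured TCP pose, the force and the opening at its end, in the units of the state.
- manip.read_state(): the state, without advancing time (a new reading comes with each control period).
- manip.read_camera(name): name is "scene" or "top" or "wrist"; returns a dict with "frame" (384x512x3 uint8, red, green, blue), "range_z" (384x512 float32, mm along the optical axis (not along the pixel's ray), 0 where there is no reading), "fx", "fy", "cx", "cy" (pixels), "origin" and "orientation" of the camera in the world. Camera axes: x right, y down, z forward; pixel columns grow to the right and rows downward; lengths in mm; the calibration is good to about 2 mm. A picture is of the moment at which its call begins.
- manip.hand_in(): hands the job in, once; it reports no verdict.
The state is a dict: "time_s": time; "joint_pos": joint angles; "dq": joint speeds; "effort": joint torques, N m; "ee_pos": TCP position; "ee_rot": TCP orientation; "contact_force": force on the tool from outside, world axes, zero at the start; "torque": the same for the moment, N m; "opening": opening from 0.0 (shut) to 1.0 (fully open).
Only numpy, scipy, OpenCV 4.12 (cv2) and the standard library are available. Lean on these libraries where they do the work, as an engineer would, in place of code of your own. Each camera call takes 0.05 s, during which the arm holds its last target.

## Task

Send the little steel spice tin lying on top of the wooden return chest into the chest: push the self-closing flap open with one finger and keep it open while the other finger pushes the tin over the edge and in. Slide the tin along, do not lift it, and leave the tiffin, jar, tumbler and pestle undisturbed. Finish with the flap shut again and the gripper clear.

Things in the scene. Friction and masses are not known exactly. Their poses are not given: they have to be found in the camera images.
- chest: Wooden return chest, fixed, 270 x 150 x 174 mm. Origin on the shelf (z = 0) straight below the drop edge; x axis points from the flat deck to the flap (the way the tin goes), z up. Deck: x -130 to 0, y -75 to 75 mm, top 130 mm above the origin, no rims. Mouth: x 0 to 122, y -42 to 42 mm, covered by the flap; side cheeks rise to 44 mm above the deck at the back; nothing is higher. Inner floor at z 10 mm.
- drop_edge (a point): Middle of the drop edge where the deck ends and the mouth begins, at deck-top height: chest frame (0, 0, 130 mm). Fixed to the chest; axes as the chest's.
- hinge_mid (a point): Middle of the flap's hinge, a fixed brass rod of radius 4 mm across the back of the mouth: chest frame (112, 0, 170 mm), 40 mm above the deck. A finger pointing down must stay short of the rod. Axes as the chest's.
- flap (a joint): Dark wooden flap, 78 mm wide, 118 mm from hinge to free edge, 5 mm thick. Angle in rad: 0 = shut, grows to 1.45 as the free edge swings down into the chest. Shut, it slopes 0.343 rad, from the hinge (high, far) down to the drop edge at deck height. A spring shuts it when let go: 0.14 N m shut, 0.22 N m at 1.1 rad. The tin's weight does not open it.
- flap_edge (a point): Middle of the flap's free edge, upper face; moves with the flap. A fingertip just over deck height, moved from the deck towards the hinge, wedges the sloping flap down: about 0.2 rad open when the finger's front is 55 mm short of the hinge line, 0.8 rad at 15 mm short, enough for the tin to drop past.
- tin: Closed round steel spice tin, plain disc 36 mm in diameter, 20 mm high, about 60 g, loose, lying flat on the chest's deck 45 to 95 mm before the drop edge and up to 25 mm to either side of the middle. Origin at the centre of its underside, z axis along its axis.
- tin_mid (a point): Centre of the tin, 10 mm above its origin.
- tiffin: Bystander: two stacked round steel tiffin tiers, one piece, 108 mm across, 110 mm high, loose on the shelf. Origin at the centre of the underside.
- jar: Bystander: closed blue ceramic jar with brass-hinged lid, 86 mm across, 115 mm high, loose. Origin at the centre of the underside.
- tumbler: Bystander: green glass tumbler, 68 mm across, 95 mm high, loose. Origin at the centre of the underside.
- pestle: Bystander: small wooden pestle on its side, 130 mm long along its x axis, 34 mm thick, loose. Origin on the shelf below its middle.
Mind the look-alikes: they are no part of the job. There is more than one size of the tin; the job needs the largest.

How it is judged:
By the outcome, as a careful person would: the job done as asked, in the order asked, and still so for the second after the job is handed in, with the robot touching nothing.
It also fails if it takes over 37 s, if anything falls off the work surface, if the arm or the gripper's body presses on something with over 40 N, if the wrist force passes 120 N, or if a joint passes its speed limit or range.

## Working session

There is one attempt and no reset: what is moved stays moved. The work goes in short steps, Python scripts to look and compute and a tool call to move; the robot and the scene stay as the last step left them, time stands still between calls to the robot, and variables do not carry over. Pictures are saved under pics/ and viewed, and the job is handed in when it is done.

Besides the shell and the picture viewer there is one more tool, called after "Call:" as name(argument=value, ...), one argument or row to a line, values as JSON. carry_out: Moves the arm, as the interface text tells. Its arguments: {"type":"object","properties":{"increments":{"type":"array","items":{"type":"object","properties":{"gripper":{"type":"number"},"dp":{"type":"array","items":{"type":"number"}},"turn":{"type":"array","items":{"type":"number"}}}}},"newtons":{"type":"number"}},"required":["increments"]}

```bash
mkdir -p pics; ls
python3 - <<'E'
from station import manip
import cv2,pickle,numpy as np
s=manip.read_state();print(s)
for n in ["scene","top","wrist"]:
    c=manip.read_camera(n);pickle.dump(c,open(f'/tmp/{n}.pkl','wb'))
    cv2.imwrite(f'pics/{n}1.png',c['frame'][:,:,::-1]); print(n,c['origin'],c['orientation'],c['fx'],c['cx'])
E
```

```text
pics
{'time_s': 0.0, 'joint_pos': array([-1.19239444e+00,  3.53634237e-01,  1.63415529e+00, -5.63307410e-06,
        1.15520563e+00, -2.40093903e-03]), 'dq': array([-2.27384105e-04, -5.84805994e-04, -1.98763414e-05,  9.09834111e-05,
        1.30117018e-03, -9.16837634e-04]), 'effort': array([-1.02872822e-03, -5.93841720e+01, -3.34217298e+01,  6.93671359e-02,
        2.31308100e-02, -6.99649490e-05]), 'ee_pos': array([ 232.09930309, -579.75303382,  213.86333779]), 'ee_rot': array([ 0.13372842, -0.13391735,  0.69481465, -0.69384109]), 'contact_force': array([-0.58977816, -0.61634359,  0.09418767]), 'torque': array([-0.01342953, -0.01245808, -0.03488613]), 'opening': 1.0046647223288332}
scene [1016.11177146 -460.28672981  753.5005044 ] [-0.36006801  0.84846116  0.35284714 -0.16113218] 432.1371640170713 249.09253793115775
top [429.11300336 -34.84258054 956.49789577] [ 0.04077111 -0.69621363  0.71539877 -0.04276571] 392.63033640637616 249.48421048947446
wrist [ 300.41889771 -552.98150982  384.62171408] [ 0.10937189  0.8208262  -0.55558588 -0.07487639] 269.3428053202657 252.96732016488235
```

View pics/scene1.png

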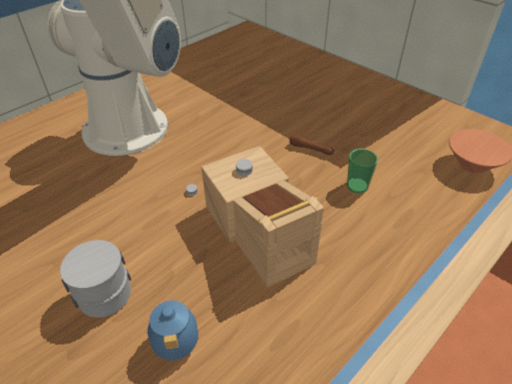

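View pics/top1.png

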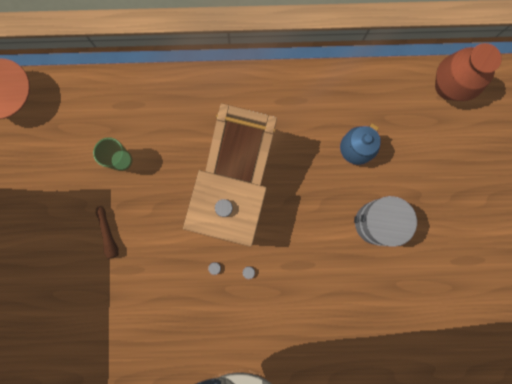

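View pics/wrist1.png

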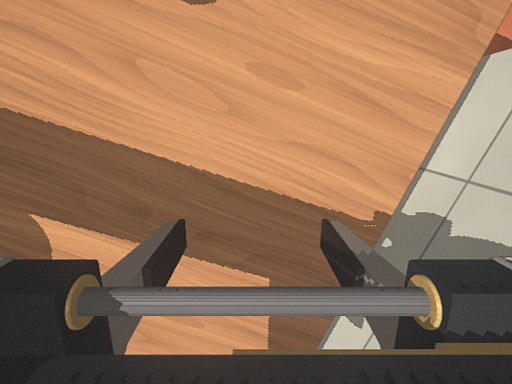

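```bash
cat > h.py <<'E'
import numpy as np,cv2,pickle
from scipy.spatial.transform import Rotation as R
def pts(c):
    q=np.array(c['orientation']);r=R.from_quat(q[[1,2,3,0]])
    v,u=np.mgrid[0:384,0:512];z=c['range_z'].astype(float)
    p=np.stack([(u-c['cx'])/c['fx']*z,(v-c['cy'])/c['fy']*z,z],-1)
    P=r.apply(p.reshape(-1,3)).reshape(p.shape)+c['origin'];P[z<=0]=np.nan
    return P
E
python3 - <<'E'
from h import *
for n in ['top','scene']:
    c=pickle.load(open(f'/tmp/{n}.pkl','rb'));P=pts(c)
    z=P[...,2]
    reg=np.zeros(z.shape,bool)
    if n=='top': reg[95:255,170:290]=1
    else: reg[140:290,195:330]=1
    m=reg&(abs(z-130)<5)
    nl,lab,st,_=cv2.connectedComponentsWithStats(m.astype(np.uint8))
    i=1+np.argmax(st[1:,4]);m2=lab==i
    print(n,'deckz',np.nanmedian(z[m2]),m2.sum())
    r=cv2.minAreaRect(P[m2][:,:2].astype(np.float32));print(r);print(cv2.boxPoints(r))
    t=reg&(abs(z-150)<4)
    nl,lab,st,cen=cv2.connectedComponentsWithStats(t.astype(np.uint8))
    for k in range(1,nl):
        if st[k,4]>15:
            q=P[lab==k];print('z150',st[k],q.mean(0),cv2.minEnclosingCircle(q[:,:2].astype(np.float32)))
    b=reg&(abs(z-172)<5)
    if b.sum()>10:
        r=cv2.minAreaRect(P[b][:,:2].astype(np.float32));print('hi',b.sum(),r,cv2.boxPoints(r))
    tab=z[(abs(z)<15)];print('table z',np.median(tab))
    hi=reg&(z>120); r=cv2.minAreaRect(P[hi][:,:2].astype(np.float32));print('all',r,cv2.boxPoints(r))
E
```

```text
top deckz 130.908049079372 4346
((507.1200866699219, 12.708419799804688), (149.96275329589844, 148.7769317626953), 74.1126708984375)
[[415.04724  -39.045227]
 [558.1412   -79.7724  ]
 [599.19293   64.46207 ]
 [456.099    105.18924 ]]
z150 [210 137  48  26 502] [615.563193    -7.56539968 150.11098417] ((617.5907592773438, -7.853400707244873), 50.168853759765625)
z150 [257 150  11  16  98] [598.23591422 -66.64122322 150.21397207] ((598.7363891601562, -67.09455871582031), 15.959294319152832)
z150 [215 199  17  18 231] [496.4138388   16.60786615 150.8482801 ] ((496.2423400878906, 16.217077255249023), 17.914031982421875)
hi 991 ((671.926513671875, -34.539649963378906), (123.61125183105469, 47.65021514892578), 73.69351196289062) [[ 631.7063    -87.16955 ]
 [ 677.4397   -100.54855 ]
 [ 712.1467     18.090248]
 [ 666.4133     31.469254]]
table z 0.9281105665710356
all ((565.3015747070312, -3.8510971069335938), (149.96275329589844, 269.76104736328125), 74.1126708984375) [[ 415.04736   -39.045258]
 [ 674.504    -112.8914  ]
 [ 715.5558     31.343063]
 [ 456.09912   105.18921 ]]
scene deckz 129
[... 251 characters left out ...]
2 158] [498.06777173  15.219212   149.40811546] ((496.85357666015625, 15.546050071716309), 19.02096939086914)
z150 [244 188  79  53 561] [638.69925251 -32.71474215 149.95986857] ((649.8209838867188, -29.035268783569336), 75.1264419555664)
hi 945 ((677.8731079101562, -37.086036682128906), (123.63485717773438, 39.19181823730469), 74.42091369628906) [[ 642.39496   -91.36949 ]
 [ 680.1469   -101.89517 ]
 [ 713.35126    17.197418]
 [ 675.5993     27.723099]]
table z -0.4409772011289306
all ((565.1358642578125, -4.606475830078125), (151.22579956054688, 274.0635681152344), 74.16870880126953) [[ 412.6742    -39.968258]
 [ 676.3423   -114.73436 ]
 [ 717.59753    30.755306]
 [ 453.92944   105.52141 ]]
```

```bash
cat >> h.py <<'E'
yaw=np.radians(-15.8); O=np.array([560.4,-2.8,0]); RC=R.from_euler('z',yaw)
def cw(p): return RC.apply(p)+O
def wc(p): return RC.inv().apply(np.array(p)-O)
def plan(ct,sgn=None):
    from station import manip
    s=manip.read_state();q=s['ee_rot'];T=R.from_quat(q[[1,2,3,0]])
    cx=RC.apply([1,0,0])
    if sgn is None: sgn=np.sign(T.as_matrix()[:,2]@cx)
    z=sgn*cx;y=np.array([0,0,-1.]);x=np.cross(y,z)
    G=R.from_matrix(np.stack([x,y,z],1))
    d=cw(ct)-s['ee_pos']
    print('t',round(s['time_s'],2),'chest tcp',wc(s['ee_pos']).round(1),'open',round(s['opening'],3),'F',s['contact_force'].round(1),'sgn',sgn)
    print('dp tool mm',T.inv().apply(d).round(1),'turn',(T.inv()*G).as_rotvec().round(4),'dp in goal axes',G.inv().apply(d).round(1))
    print('axes',T.as_matrix().round(2).tolist(),'j',s['joint_pos'].round(2))
E
python3 -c "
from h import *
plan([-66,1,205],1);plan([-66,1,205],-1);print(cw([-66,1,133]))"
```

```text
t 0.15 chest tcp [-158.7 -644.7  214.1] open 1.003 F [-0.9  0.5  0.5] sgn 1
dp tool mm [-467.5    9.5 -454.8] turn [ 9.000e-04 -9.142e-01 -4.000e-04] dp in goal axes [-645.7    9.1   92.7]
axes [[-0.93, -0.0, 0.37], [-0.37, 0.0, -0.93], [0.0, -1.0, -0.0]] j [-1.19  0.35  1.63 -0.    1.16 -0.  ]
t 0.15 chest tcp [-158.7 -644.7  214.1] open 1.003 F [-0.9  0.5  0.5] sgn -1
dp tool mm [-467.5    9.5 -454.8] turn [5.0000e-04 2.2273e+00 1.1000e-03] dp in goal axes [645.7   9.1 -92.7]
axes [[-0.93, -0.0, 0.37], [-0.37, 0.0, -0.93], [0.0, -1.0, -0.0]] j [-1.19  0.35  1.63 -0.    1.16 -0.  ]
[497.16589267  16.1327143  133.        ]
```

Call:
carry_out(
  increments=[
    {"gripper": 0, "dp": [-0.025, 0, -0.025], "turn": [0, -0.12, 0]},
    {"gripper": 0, "dp": [-0.025, 0, -0.02], "turn": [0, -0.12, 0]},
    {"gripper": 0, "dp": [-0.03, 0, -0.02], "turn": [0, -0.12, 0]},
    {"gripper": 0, "dp": [-0.03, 0, -0.015], "turn": [0, -0.12, 0]},
    {"gripper": 0, "dp": [-0.03, 0, -0.01], "turn": [0, -0.12, 0]},
  ],
)

```text
time_s: 0.57
ee_pos: [293.7, -422.7, 211.8]
ee_rot: [0.337, -0.338, 0.622, -0.621]
contact_force: [0.6, -0.3, 0.2]
opening: 1.001
```

```bash
python3 -c "
from h import *
plan([-66,1,205],1)"
```

```text
t 0.57 chest tcp [-142.4 -476.6  211.8] open 1.001 F [ 0.6 -0.3  0.2] sgn 1
dp tool mm [-478.9    6.6  -68. ] turn [ 0.0015 -0.2997  0.0004] dp in goal axes [-477.6    6.8   76.4]
axes [[-0.54, -0.0, 0.84], [-0.84, 0.0, -0.54], [0.0, -1.0, -0.0]] j [-0.97  0.18  1.87 -0.    1.09 -0.39]
```

Call:
carry_out(
  increments=[
    {"gripper": 0, "dp": [-0.04, 0, 0], "turn": [0, -0.1, 0]},
    {"gripper": 0, "dp": [-0.04, 0, 0], "turn": [0, -0.1, 0]},
    {"gripper": 0, "dp": [-0.04, 0, 0.008], "turn": [0, -0.09, 0]},
    {"gripper": 0, "dp": [-0.04, 0, 0.01], "turn": [0, 0, 0]},
    {"gripper": 0, "dp": [-0.04, 0, 0.01], "turn": [0, 0, 0]},
  ],
)

```text
time_s: 0.98
ee_pos: [394.9, -241.6, 211.3]
ee_rot: [0.429, -0.43, 0.562, -0.561]
contact_force: [1.0, -1.0, -0.4]
opening: 0.998
```

Call:
carry_out(
  increments=[
    {"gripper": 0, "dp": [-0.04, 0, 0.01], "turn": [0, 0, 0]},
    {"gripper": 0, "dp": [-0.04, 0, 0.01], "turn": [0, 0, 0]},
    {"gripper": 0, "dp": [-0.04, 0, 0.01], "turn": [0, 0, 0]},
    {"gripper": 0, "dp": [-0.04, 0, 0.01], "turn": [0, 0, 0]},
    {"gripper": 0, "dp": [-0.04, 0, 0.01], "turn": [0, 0, 0]},
  ],
)

```text
time_s: 1.4
ee_pos: [494.4, -58.3, 211.5]
ee_rot: [0.429, -0.43, 0.562, -0.562]
contact_force: [2.0, -0.1, 0.4]
opening: 0.997
```

```bash
python3 -c "
from h import *
plan([-66,1,205],1)"
```

```text
t 1.4 chest tcp [-48.4 -71.4 211.5] open 0.997 F [ 2.  -0.1  0.4] sgn 1
dp tool mm [-72.6   6.5 -16.8] turn [0.0006 0.0102 0.0005] dp in goal axes [-72.4   6.5 -17.6]
axes [[-0.26, -0.0, 0.96], [-0.96, -0.0, -0.26], [0.0, -1.0, -0.0]] j [-0.12  0.16  1.9  -0.    1.08  0.15]
```

Call:
carry_out(
  increments=[
    {"gripper": 0, "dp": [-0.035, 0, -0.008], "turn": [0, 0.01, 0]},
    {"gripper": 0, "dp": [-0.028, 0.003, -0.006], "turn": [0, 0, 0]},
    {"gripper": 0, "dp": [-0.008, 0.003, -0.004], "turn": [0, 0, 0]},
    {"gripper": 0, "dp": [0, 0, 0], "turn": [0, 0, 0]},
    {"gripper": 0, "dp": [0, 0, 0], "turn": [0, 0, 0]},
  ],
)

```text
time_s: 1.82
ee_pos: [498.8, 25.0, 204.9]
ee_rot: [0.429, -0.428, 0.562, -0.562]
contact_force: [0.2, -0.5, -0.1]
opening: 0.998
```

```bash
python3 -c "
from h import *
plan([-66,1,133],1)
from station import manip
c=manip.read_camera('scene');cv2.imwrite('pics/s2.png',cv2.resize(c['frame'][100:300,150:370,::-1],None,fx=2.8,fy=2.8))
c=manip.read_camera('wrist');cv2.imwrite('pics/w2.png',c['frame'][:,:,::-1])
"
```

```text
t 1.82 chest tcp [-66.8  10.  204.9] open 0.998 F [ 0.2 -0.5 -0.1] sgn 1
dp tool mm [ 9.  71.9  0.7] turn [-0.0005  0.008  -0.0009] dp in goal axes [ 9.  71.9  0.8]
axes [[-0.26, 0.0, 0.96], [-0.96, 0.0, -0.26], [-0.0, -1.0, 0.0]] j [0.05 0.17 1.91 0.   1.07 0.31]
```

View pics/s2.png

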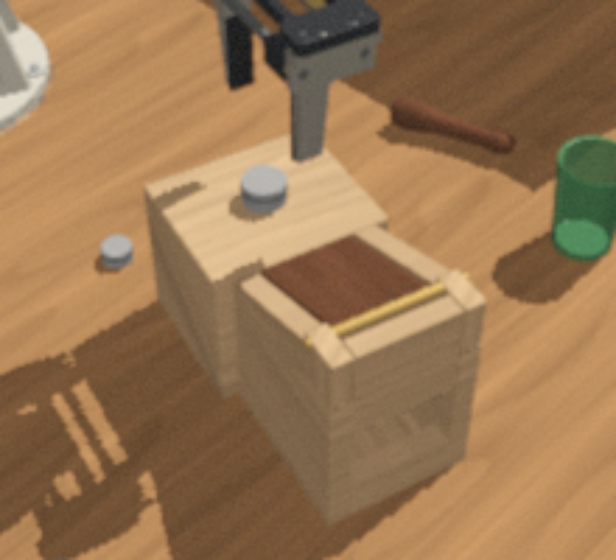

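View pics/w2.png

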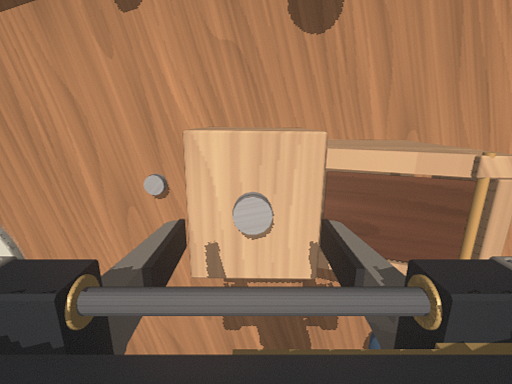

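The wrist view shows the tin centred between the fingers at about (253,214), with the flap to the right, so the orientation is right. I'll cross-check the geometry with wrist depth, then descend.

```bash
python3 -c "
from h import *
from station import manip
c=manip.read_camera('wrist');P=pts(c);z=P[...,2]
reg=np.zeros(z.shape,bool);reg[110:285,180:345]=1
m=reg&(abs(z-150)<6);m[:180]=0;m[:,:225]=0;m[:,280:]=0
q=P[m];print(m.sum(),cv2.minEnclosingCircle(q[:,:2].astype(np.float32)),wc(q.mean(0)))
d=reg&(abs(z-130)<5);d[150:,]&=True
v=P[d];C=wc(v);print(np.percentile(C,[1,99],axis=0))
r=cv2.minAreaRect(v[:,:2].astype(np.float32));print(r)
"
```

```text
1263 ((495.0955810546875, 17.309520721435547), 18.180370330810547) [-68.17161611   2.67945857 150.22320244]
[[-129.63173978  -71.88901277  128.53556867]
 [   8.94727277   73.86773685  134.16339109]]
((504.8365173339844, 13.095985412597656), (149.48524475097656, 148.065673828125), 74.12772369384766)
```

Call:
carry_out(
  increments=[
    {"gripper": 0, "dp": [0.008, 0.012, 0], "turn": [0, 0.008, 0]},
    {"gripper": 0, "dp": [0.001, 0.012, 0], "turn": [0, 0, 0]},
    {"gripper": 0, "dp": [0, 0.012, 0], "turn": [0, 0, 0]},
    {"gripper": 0, "dp": [0, 0, 0], "turn": [0, 0, 0]},
    {"gripper": 0, "dp": [0, 0, 0], "turn": [0, 0, 0]},
  ],
)

```text
time_s: 2.38
ee_pos: [497.3, 7.9, 169.7]
ee_rot: [-0.424, 0.422, -0.565, 0.567]
contact_force: [0.0, 0.5, 0.2]
opening: 1.001
```

```bash
python3 -c "
from h import *
plan([-66,1,133],1)"
```

```text
t 2.38 chest tcp [-63.6  -6.9 169.7] open 1.001 F [0.  0.5 0.2] sgn 1
dp tool mm [-7.8 36.7 -2.7] turn [-0.0042 -0.0117 -0.0008] dp in goal axes [-7.9 36.7 -2.4]
axes [[-0.28, 0.0, 0.96], [-0.96, -0.0, -0.28], [-0.0, -1.0, 0.0]] j [ 0.01  0.2   1.95 -0.    0.98  0.3 ]
```

Call:
carry_out(
  increments=[
    {"gripper": 0, "dp": [-0.002, 0, 0], "turn": [0, 0, 0]},
    {"gripper": 0, "dp": [-0.002, 0, 0], "turn": [0, 0, 0]},
    {"gripper": 0, "dp": [-0.002, 0, 0], "turn": [0, 0, 0]},
    {"gripper": 0, "dp": [0, 0, 0], "turn": [0, 0, 0]},
    {"gripper": 0, "dp": [0, 0, 0], "turn": [0, 0, 0]},
  ],
)

```text
time_s: 2.8
ee_pos: [500.5, 12.5, 172.3]
ee_rot: [-0.424, 0.42, -0.565, 0.569]
contact_force: [-0.1, 1.2, -1.2]
opening: 0.998
```

```bash
python3 -c "
from h import *
plan([-67,2,133],1)
from station import manip;print(manip.read_state()['dq'])"
```

```text
t 2.8 chest tcp [-61.8  -1.6 172.3] open 0.998 F [-0.1  1.2 -1.2] sgn 1
dp tool mm [-3.5 39.3 -5.6] turn [-0.0071 -0.0145 -0.0016] dp in goal axes [-3.6 39.3 -5.2]
axes [[-0.29, 0.01, 0.96], [-0.96, -0.0, -0.29], [-0.0, -1.0, 0.01]] j [ 0.02  0.2   1.94 -0.    0.99  0.31]
[ 0.00565984 -0.00588273 -0.00902644  0.00197176  0.00350103  0.00362002]
```

Call:
carry_out(
  increments=[
    {"gripper": 0, "dp": [-0.003, 0.01, -0.005], "turn": [-0.006, -0.012, 0]},
    {"gripper": 0, "dp": [0, 0.008, 0], "turn": [0, 0, 0]},
    {"gripper": 0, "dp": [0, 0.005, 0], "turn": [0, 0, 0]},
    {"gripper": 0, "dp": [0, 0.002, 0], "turn": [0, 0, 0]},
    {"gripper": 0, "dp": [0, 0, 0], "turn": [0, 0, 0]},
  ],
)

```text
time_s: 3.22
ee_pos: [496.1, 17.9, 144.7]
ee_rot: [0.427, -0.426, 0.564, -0.564]
contact_force: [-0.5, -0.6, 0.2]
opening: 0.999
```

```bash
python3 -c "
from h import *
plan([-67,2,133],1)"
```

```text
t 3.22 chest tcp [-67.5   2.4 144.7] open 0.999 F [-0.5 -0.6  0.2] sgn 1
dp tool mm [ 0.4 11.7  0.5] turn [-0.0006  0.0002 -0.0016] dp in goal axes [ 0.4 11.7  0.5]
axes [[-0.27, 0.0, 0.96], [-0.96, 0.0, -0.27], [-0.0, -1.0, 0.0]] j [0.03 0.24 1.97 0.   0.93 0.31]
```

Call:
carry_out(
  increments=[
    {"gripper": 0, "dp": [0, 0.004, 0], "turn": [0, 0, 0]},
    {"gripper": 0, "dp": [0, 0.003, 0], "turn": [0, 0, 0]},
    {"gripper": 0, "dp": [0, 0.001, 0], "turn": [0, 0, 0]},
    {"gripper": 0, "dp": [0, 0, 0], "turn": [0, 0, 0]},
    {"gripper": 0, "dp": [0, 0, 0], "turn": [0, 0, 0]},
  ],
)

```text
time_s: 3.63
ee_pos: [496.0, 17.8, 135.3]
ee_rot: [0.427, -0.426, 0.564, -0.564]
contact_force: [1.3, -0.8, -0.5]
opening: 0.997
```

```bash
python3 -c "
from h import *
plan([-67,2,134],1)
from station import manip
c=manip.read_camera('scene');cv2.imwrite('pics/s3.png',cv2.resize(c['frame'][100:300,150:370,::-1],None,fx=2.8,fy=2.8))
"
```

```text
t 3.63 chest tcp [-67.6   2.3 135.3] open 0.997 F [ 1.3 -0.8 -0.5] sgn 1
dp tool mm [0.3 1.3 0.6] turn [ 0.0003  0.0001 -0.0013] dp in goal axes [0.3 1.3 0.6]
axes [[-0.27, 0.0, 0.96], [-0.96, 0.0, -0.27], [-0.0, -1.0, -0.0]] j [0.03 0.25 1.98 0.   0.91 0.31]
```

View pics/s3.png

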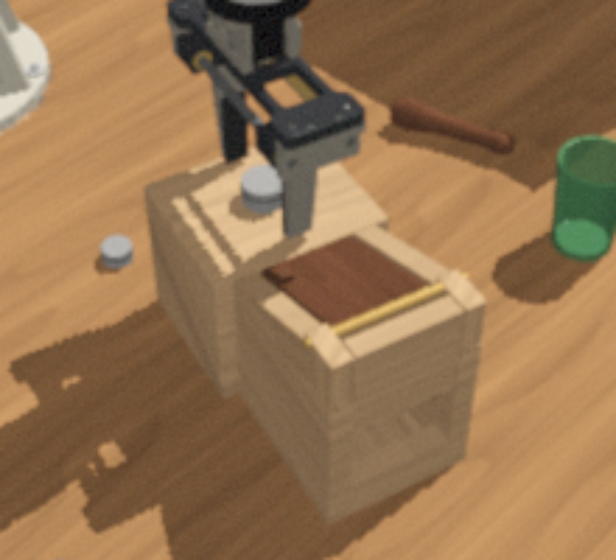

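Call:
carry_out(
  increments=[
    {"gripper": 0, "dp": [0, 0.001, 0.004], "turn": [0, 0, 0]},
    {"gripper": 0, "dp": [0, 0, 0.006], "turn": [0, 0, 0]},
    {"gripper": 0, "dp": [0, 0, 0.006], "turn": [0, 0, 0]},
    {"gripper": 0, "dp": [0, 0, 0.005], "turn": [0, 0, 0]},
    {"gripper": 0, "dp": [0, 0, 0.003], "turn": [0, 0, 0]},
  ],
)

```text
time_s: 4.1
ee_pos: [521.8, 10.7, 135.1]
ee_rot: [-0.427, 0.426, -0.564, 0.564]
contact_force: [-0.4, 0.7, -0.3]
opening: 1.002
```

```bash
python3 -c "
from h import *
plan([33,2,134],1)"
```

```text
t 4.1 chest tcp [-40.8   2.5 135.1] open 1.002 F [-0.4  0.7 -0.3] sgn 1
dp tool mm [ 0.5  1.2 73.8] turn [-0.0014  0.0003 -0.0018] dp in goal axes [ 0.5  1.1 73.8]
axes [[-0.27, 0.0, 0.96], [-0.96, 0.0, -0.27], [-0.0, -1.0, 0.0]] j [0.02 0.29 1.93 0.   0.92 0.29]
```

Call:
carry_out(
  increments=[
    {"gripper": 0, "dp": [0, 0, 0.004], "turn": [0, 0, 0]},
    {"gripper": 0, "dp": [0, 0, 0.004], "turn": [0, 0, 0]},
    {"gripper": 0, "dp": [0, 0, 0.004], "turn": [0, 0, 0]},
    {"gripper": 0, "dp": [0, 0, 0.004], "turn": [0, 0, 0]},
    {"gripper": 0, "dp": [0, 0, 0.003], "turn": [0, 0, 0]},
  ],
)

```text
time_s: 4.52
ee_pos: [541.3, 4.9, 134.8]
ee_rot: [0.427, -0.426, 0.565, -0.563]
contact_force: [-1.9, 0.9, 1.7]
opening: 1.002
```

```bash
cat > look.py <<'E'
import sys
from h import *
from station import manip
plan([33,2,134],1)
c=manip.read_camera('scene');a=cv2.resize(c['frame'][130:270,190:330,::-1],(390,390))
c=manip.read_camera('wrist');b=cv2.resize(c['frame'][100:300,170:512,::-1],(400,234))
im=np.zeros((390,790,3),np.uint8);im[:,:390]=a;im[:234,390:]=b
cv2.imwrite(sys.argv[1],im)
E
python3 look.py pics/l1.png
```

```text
t 4.52 chest tcp [-20.5   2.2 134.8] open 1.002 F [-1.9  0.9  1.7] sgn 1
dp tool mm [ 0.2  0.7 53.5] turn [ 0.0012 -0.0002 -0.0014] dp in goal axes [ 0.2  0.8 53.5]
axes [[-0.27, -0.0, 0.96], [-0.96, 0.0, -0.27], [-0.0, -1.0, -0.0]] j [0.01 0.32 1.89 0.   0.94 0.28]
```

View pics/l1.png

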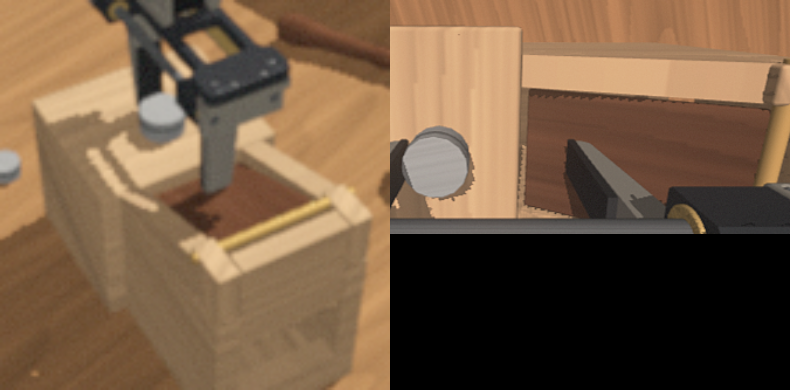

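The flap is starting to open and the rear finger is behind the tin. Continuing.

Call:
carry_out(
  increments=[
    {"gripper": 0, "dp": [0, 0, 0.004], "turn": [0, 0, 0]},
    {"gripper": 0, "dp": [0, 0, 0.004], "turn": [0, 0, 0]},
    {"gripper": 0, "dp": [0, 0, 0.004], "turn": [0, 0, 0]},
    {"gripper": 0, "dp": [0, 0, 0.004], "turn": [0, 0, 0]},
    {"gripper": 0, "dp": [0, 0, 0.003], "turn": [0, 0, 0]},
  ],
)

```text
time_s: 5.03
ee_pos: [560.0, -0.5, 134.6]
ee_rot: [0.426, -0.427, 0.565, -0.563]
contact_force: [-2.4, 1.3, 2.5]
opening: 1.005
```

```bash
python3 look.py pics/l2.png
```

```text
t 5.03 chest tcp [ -1.1   2.1 134.6] open 1.005 F [-2.4  1.3  2.5] sgn 1
dp tool mm [ 0.1  0.5 34.1] turn [ 0.0026 -0.     -0.0012] dp in goal axes [ 0.1  0.6 34.1]
axes [[-0.27, -0.0, 0.96], [-0.96, 0.0, -0.27], [-0.0, -1.0, -0.0]] j [-0.    0.35  1.85  0.    0.95  0.27]
```

View pics/l2.png

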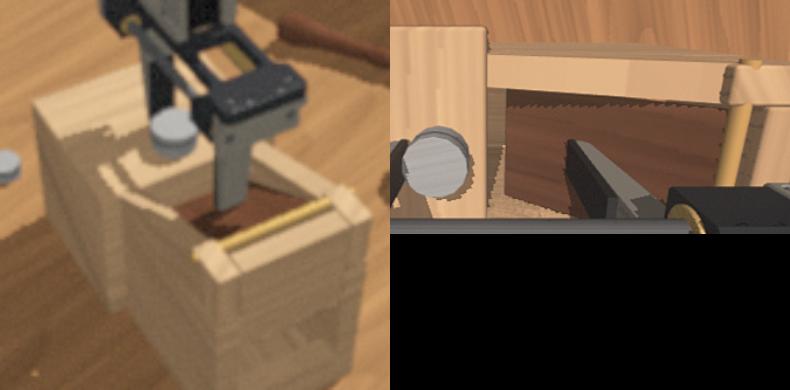

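Call:
carry_out(
  increments=[
    {"gripper": 0, "dp": [0, 0, 0.004], "turn": [0, 0, 0]},
    {"gripper": 0, "dp": [0, 0, 0.004], "turn": [0, 0, 0]},
    {"gripper": 0, "dp": [0, 0, 0.004], "turn": [0, 0, 0]},
    {"gripper": 0, "dp": [0, 0, 0.004], "turn": [0, 0, 0]},
    {"gripper": 0, "dp": [0, 0, 0.003], "turn": [0, 0, 0]},
  ],
)

```text
time_s: 5.55
ee_pos: [578.4, -5.8, 134.1]
ee_rot: [0.426, -0.427, 0.566, -0.562]
contact_force: [-3.3, 0.6, 1.6]
opening: 1.0
```

```bash
python3 look.py pics/l3.png
```

```text
t 5.55 chest tcp [ 18.1   2.  134.1] open 1.0 F [-3.3  0.6  1.6] sgn 1
dp tool mm [-0.   0.  14.9] turn [ 0.005   0.     -0.0007] dp in goal axes [-0.   0.1 14.9]
axes [[-0.27, -0.0, 0.96], [-0.96, 0.0, -0.27], [-0.0, -1.0, -0.01]] j [-0.01  0.37  1.8   0.    0.97  0.26]
```

View pics/l3.png

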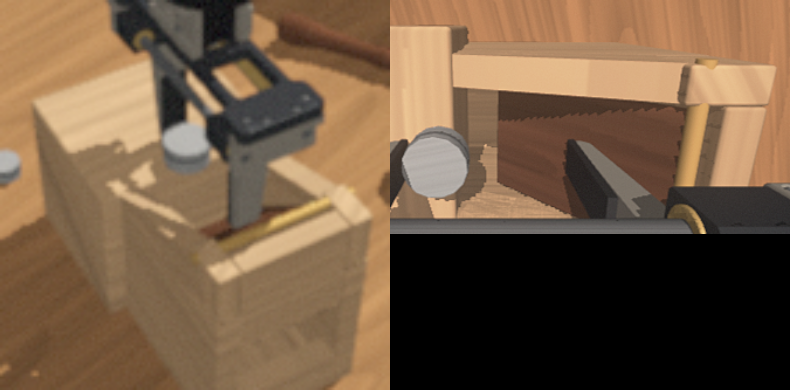

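Call:
carry_out(
  increments=[
    {"gripper": 0, "dp": [0, 0, 0.004], "turn": [0.004, 0, 0]},
    {"gripper": 0, "dp": [0, 0, 0.004], "turn": [0, 0, 0]},
    {"gripper": 0, "dp": [0, 0, 0.003], "turn": [0, 0, 0]},
    {"gripper": 0, "dp": [0, 0, 0.003], "turn": [0, 0, 0]},
    {"gripper": 0, "dp": [0, 0, 0.002], "turn": [0, 0, 0]},
  ],
)

```text
time_s: 6.07
ee_pos: [592.0, -10.1, 132.8]
ee_rot: [0.425, -0.428, 0.566, -0.562]
contact_force: [-5.2, 1.9, 0.3]
opening: 1.004
```

```bash
python3 look.py pics/l4.png
```

```text
t 6.07 chest tcp [ 32.4   1.6 132.8] open 1.004 F [-5.2  1.9  0.3] sgn 1
dp tool mm [-0.4 -1.2  0.6] turn [ 0.0068 -0.0001  0.0002] dp in goal axes [-0.4 -1.2  0.6]
axes [[-0.27, -0.01, 0.96], [-0.96, 0.0, -0.27], [0.0, -1.0, -0.01]] j [-0.02  0.39  1.77  0.    0.98  0.25]
```

View pics/l4.png

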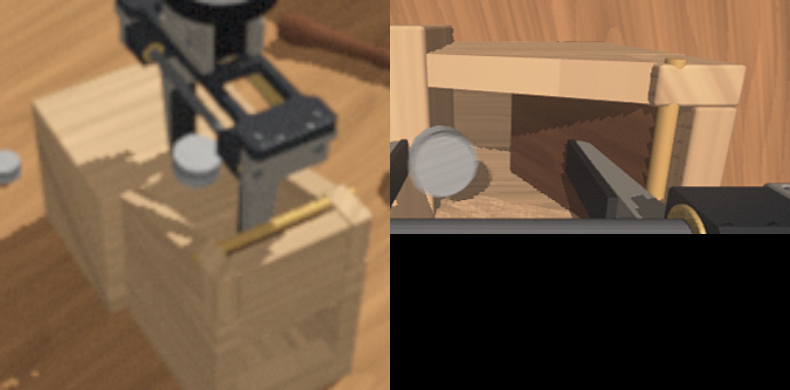

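Call:
carry_out(
  increments=[
    {"gripper": 0, "dp": [0, -0.001, 0.002], "turn": [0.004, 0, 0]},
    {"gripper": 0, "dp": [0, 0, 0.001], "turn": [0, 0, 0]},
    {"gripper": 0, "dp": [0, 0, 0], "turn": [0, 0, 0]},
    {"gripper": 0, "dp": [0, 0, 0], "turn": [0, 0, 0]},
    {"gripper": 0, "dp": [0, 0, 0], "turn": [0, 0, 0]},
  ],
)

```text
time_s: 6.58
ee_pos: [594.1, -10.8, 132.7]
ee_rot: [0.425, -0.428, 0.566, -0.562]
contact_force: [-5.4, 1.9, 1.8]
opening: 0.996
```

```bash
python3 look.py pics/l5.png
```

```text
t 6.58 chest tcp [ 34.6   1.5 132.7] open 0.996 F [-5.4  1.9  1.8] sgn 1
dp tool mm [-0.5 -1.2 -1.6] turn [ 0.0063 -0.0001  0.0007] dp in goal axes [-0.5 -1.3 -1.6]
axes [[-0.27, -0.01, 0.96], [-0.96, 0.0, -0.27], [0.0, -1.0, -0.01]] j [-0.02  0.4   1.77  0.    0.98  0.25]
```

View pics/l5.png

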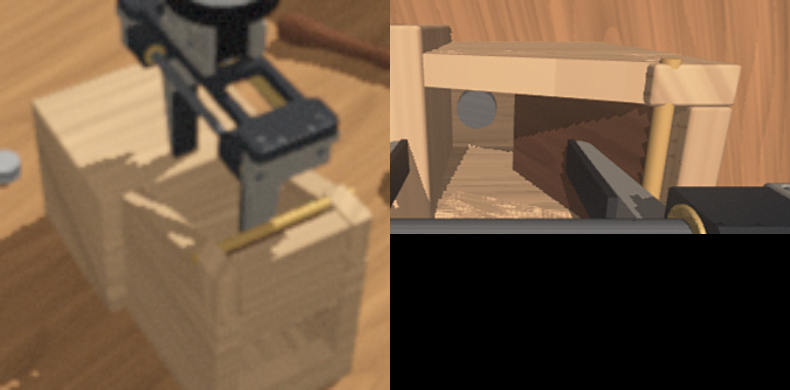

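The tin has dropped and lies on the chest floor, at about (477,108) in the composite. Now I'll back off and rise.

Call:
carry_out(
  increments=[
    {"gripper": 0, "dp": [0, -0.002, -0.006], "turn": [0, 0, 0]},
    {"gripper": 0, "dp": [0, -0.003, -0.008], "turn": [0, 0, 0]},
    {"gripper": 0, "dp": [0, -0.003, -0.008], "turn": [0, 0, 0]},
    {"gripper": 0, "dp": [0, -0.003, -0.008], "turn": [0, 0, 0]},
    {"gripper": 0, "dp": [0, -0.003, -0.008], "turn": [0, 0, 0]},
  ],
)

```text
time_s: 7.1
ee_pos: [560.1, -0.5, 149.9]
ee_rot: [-0.428, 0.425, -0.563, 0.565]
contact_force: [-0.1, -0.5, 0.7]
opening: 1.001
```

Call:
carry_out(
  increments=[
    {"gripper": 0, "dp": [0, -0.006, -0.008], "turn": [0, 0, 0]},
    {"gripper": 0, "dp": [0, -0.01, -0.008], "turn": [0, 0, 0]},
    {"gripper": 0, "dp": [0, -0.015, -0.008], "turn": [0, 0, 0]},
    {"gripper": 0, "dp": [0, -0.02, -0.005], "turn": [0, 0, 0]},
    {"gripper": 0, "dp": [0, -0.02, 0], "turn": [0, 0, 0]},
  ],
)

```text
time_s: 7.52
ee_pos: [522.6, 8.9, 221.0]
ee_rot: [0.426, -0.428, 0.565, -0.563]
contact_force: [0.2, -0.5, 0.7]
opening: 1.0
```

Call:
carry_out(
  increments=[
    {"gripper": 0, "dp": [0, -0.02, -0.01], "turn": [0, 0, 0]},
    {"gripper": 0, "dp": [0, -0.01, -0.01], "turn": [0, 0, 0]},
    {"gripper": 0, "dp": [0, 0, -0.005], "turn": [0, 0, 0]},
    {"gripper": 0, "dp": [0, 0, 0], "turn": [0, 0, 0]},
    {"gripper": 0, "dp": [0, 0, 0], "turn": [0, 0, 0]},
  ],
)

```text
time_s: 7.93
ee_pos: [496.1, 16.8, 257.3]
ee_rot: [-0.428, 0.426, -0.563, 0.564]
contact_force: [-0.3, -0.4, 0.2]
opening: 1.0
```

```bash
python3 look.py pics/l6.png; python3 -c "
from h import *
from station import manip
c=manip.read_camera('top');cv2.imwrite('pics/t6.png',c['frame'][:,:,::-1])
c=manip.read_camera('scene');cv2.imwrite('pics/s6.png',c['frame'][:,:,::-1])
P=pts(c);C=wc(P.reshape(-1,3));m=(abs(C[:,1])<35)&(C[:,0]>10)&(C[:,0]<95)&(C[:,2]>100)&(C[:,2]<176)
for a in range(10,95,15):
  k=m&(abs(C[:,0]-a)<4)
  if k.sum(): print(a,np.median(C[k,2]),k.sum())
"
```

```text
t 7.93 chest tcp [-67.2   1.3 257.3] open 1.0 F [-0.3 -0.4  0.2] sgn 1
dp tool mm [ -0.4 123.6  99.8] turn [-0.0035  0.0012 -0.0009] dp in goal axes [ -0.7 123.3 100.2]
axes [[-0.27, 0.0, 0.96], [-0.96, -0.0, -0.27], [-0.0, -1.0, 0.0]] j [ 0.03  0.11  1.86 -0.    1.18  0.31]
10 133.95523155896936 30
25 138.3833277616553 69
40 144.12382650678452 64
55 148.9130620673594 74
70 154.54881788968598 73
85 160.03296290198867 82
```

View pics/l6.png

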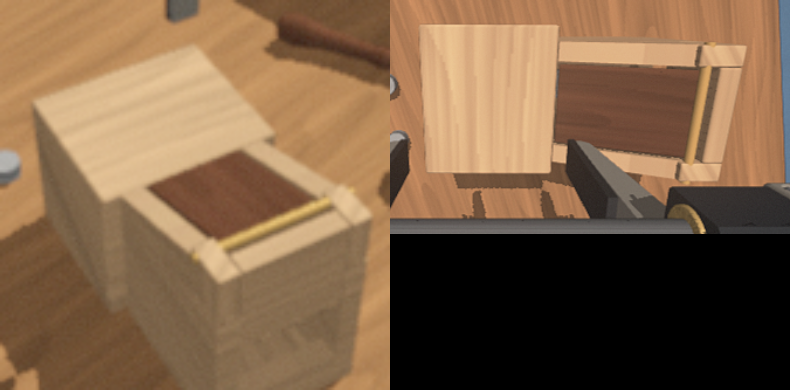

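View pics/s6.png

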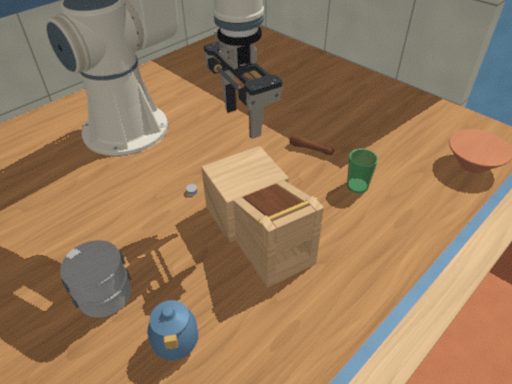

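The deck is empty, the flap is shut (measured slope about 0.335 rad against 0.343 nominal), the bystanders are where they were, and the gripper is clear. Handing in.

```bash
python3 -c "
from station import manip
print(manip.hand_in())"
```

```text
the job is handed in; nothing more can be done
None
```

The tin is in the chest, the flap is shut again, and I handed the job in at about 8 s of the 37 s limit.

I set the open fingers on either side of the tin with the jaws along the chest's axis, then slid forward about 4 mm above the deck. The front finger wedged the flap open and held it while the rear finger pushed the tin over the edge. Then I backed off and rose clear.

**What the last checks showed:**
- **Tin:** the wrist camera saw it on the chest floor before I let the flap go, and the deck was empty afterwards.
- **Flap:** its slope measured about 0.335 rad, against 0.343 rad when shut.
- **Bystanders:** the tiffin, jar, tumbler and pestle look unmoved in the scene camera. I compared these by eye, not by measuring.
- **Gripper:** it was clear at z = 257 mm with no contact force. The largest force I read between moves was about 6 N.

**Disagreements:** the top and wrist cameras differed by about 2 mm on the tin's position, within calibration. During the approach the arm overshot sideways by up to about 9 mm. I corrected that before lowering to deck height. No check failed.

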